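# Free a coral panel and slide it out to overhang for pickup

## Task

Ready the coral panel on the light stage for pickup. First push the red-handled stop lever round, past its stiff middle point, until it snaps fully open; then slide the panel along its guide rails towards the stage's front edge (the end with the green switch) until about a third of its length hangs over that edge, lying flat and at rest. Do not touch the coral, do not lift the panel off the deck, and leave the petri dishes, timer and tweezers where they are.

Things in the scene. Friction and masses are not known exactly. Their poses are not given: they have to be found in the camera images.
- stage: Low light stage fixed to the bench: grey box, aluminium top with white window, 180 mm long (its x), 134 wide (y), deck 45 mm above the bench. Origin: centre of underside. The -x end is the front (dimmer knob, green switch, lever), +x the rear; both ends of the deck are open. Two dark guide rails along x, inner faces at y = +-44 mm, 8 wide, 7 high; the -y rail ends 36 mm short of the front.
- stage_edge (a point): Middle of the stage's front edge at deck height; axes as the stage's, so -x points out over the edge.
- stop_lever (a joint): Lever angle about a vertical pivot, counter-clockwise from above, 0 to 1.57 rad. 0 (closed): red-tipped stop arm lies across the channel's front (to +y), blocking the panel; handle points to the front, 30 deg out to -y. 1.57 (open): arm points forward (-x), clear of the panel. An over-centre spring resists with 8 N at the handle; let go before 0.8 rad it springs back, beyond it snaps open.
- lever_pivot (a point): On the lever's pivot axis, 1.5 mm above the deck, fixed to the stage (70 mm ahead of its centre to -x, 56 mm to -y); axes as the stage's.
- lever_grip (a point): Centre of the lever's upright red round handle, 45 mm from the pivot, beyond the stage's front right corner. Handle 16 to 23 mm wide, from 13 to 51 mm above the deck (point 31 mm above); the flat arm below it is 3 to 10 mm above the deck. To open, it moves out to the stage's -y side and then to the rear. A microscope stands some 10 cm off, to the right and rear of it: stay on its front side.
- panel: Loose flat dark plastic panel, 130 mm long (x), 84 mm wide (y), 8 mm thick, about 0.15 kg, lying on the deck between the rails with 4 mm total side play. Origin: centre of its underside; its -x end leads to the stage's front. Its upper face stands 1 mm above the rails.
- panel_front (a point): Middle of the panel's front (-x) end, at its underside.
- panel_rear (a point): Middle of the panel's rear (+x) end, at half thickness; the place to push it.
- coral: Pale branching coral fixed on the middle of the panel, about 63 x 54 mm and 28 mm high; at least 28 mm of bare panel at either end. Origin: centre of its underside. Not to be touched.
- sand_dish: Clear petri dish with sand, 90 mm across, 15 mm high, loose bystander. Origin: centre of its underside.
- timer: Cream countdown timer, 64 x 68 x 18 mm, loose bystander. Origin: centre of its underside.
- tweezers: Steel tweezers lying flat, 124 x 12 x 9 mm, loose bystander. Origin: centre of the underside.
Things that resemble listed ones, but are neither listed nor needed, are in the scene too. There is more than one size of the panel; the job needs the larger.

How it is judged:
On the way, in this order (a step that is already met when the one before it is completed fails the run):
1. the stop lever is fully open, the panel not yet over the edge (value of joint stop_lever above 1.4 rad and x of panel_front in the frame of stage_edge above 0 m), for 0.2 s.
2. the panel overhangs the front edge by 30 to 56 mm (x of panel_front in the frame of stage_edge between -0.056 and -0.03 m), for 0.2 s.
At the end, for the whole second after the job is handed in: The lever is fully open (over 1.4 rad); the panel lies flat on the deck between the rails (within 3 mm of deck height, tilt under 0.05 rad, within 6 mm of the middle and 0.1 rad of the stage's direction), its front end 30 to 56 mm past the stage's front edge, at rest (all of step 2 and value of joint stop_lever above 1.4 rad and y of panel in the frame of stage_edge between -0.006 and 0.006 m and z of panel in the frame of stage_edge between -0.003 and 0.003 m and angle between panel's own z axis and vertical below 0.05 rad and angle between the x axis of panel and the x axis of stage, either way round below 0.1 rad and linear speed of panel below 0.01 m/s); the robot touches nothing.
It fails at once if the robot touches the coral (contact force between coral and the arm above 0.5 N or contact force between coral and the fingers above 0.5 N).
It fails at once if the panel is lifted more than 12 mm off the deck or falls off it (z of panel in the frame of stage_edge above 0.012 m or z of panel in the frame of stage_edge below -0.02 m).
It fails at once if the sand dish, the timer or the tweezers is moved by more than 20 mm (distance of any of sand_dish, timer, tweezers from where it was at the start of the episode above 0.02 m).
It also fails if it takes over 40 s, if anything falls off the work surface, if the arm or the gripper's body presses on something with over 40 N, if the wrist force passes 120 N, or if a joint passes its speed limit or range.

## Robot

A 6-joint arm with a two-finger parallel gripper is mounted at the origin on a cart in front of the work surface, level with it; the furniture and walls round the work are solid. World frame = base frame: x ahead of the robot, y to its left, z up, the work surface at z = 0. Lengths are in m, angles in rad, forces in N, time in s.
With the tool pointing down it reaches from about 0.375 to 0.9 m from the base axis. Payload 3.1 kg.
Tool frame: the origin (TCP) lies on the centre line of the jaws, within the pads' length; the fingertips stand 22 mm ahead of it and the grasp point (between the pads) lies 3 mm ahead of it; z points along the fingers, y is the line along which they close (so a half turn about z gives the same grasp; the last joint's range is limited). The gripper opens to 85 mm and grips with 20 to 120 N. Pads are 22 mm wide; open, the fingers measure 114 mm over their backs; the gripper's body (76 mm by 85 mm) begins 54 mm behind the grasp point. The pads swing forward as they close: fully open they stand 13 mm farther back than shut.
Start: joints at [-1.317, 0.527, 1.433, -0, 1.181, -0.178], TCP at [0.262, -0.568, 0.253] pointing down, gripper open.
Joint ranges: [-3.08, 3.08], [-0.75, 2.2], [0.22, 2.44], [-1.43, 4.57], [0, 2.65], [-2.85, 2.85]. Speed limits (rad/s): [2.79, 2.79, 3.14, 3.14, 3.14, 3.14].

## Interface

Orientations are given as a unit quaternion [x, y, z, w].
In Python, from station import sense, eyes, job gives the robot as it stands.
- The arm moves only by the tool inch_along, called as a command line: name --argument value ..., lists and objects as JSON in quotes. Schema: {"type":"object","properties":{"offsets":{"type":"string"},"grip_force":{"type":"number"},"only":{"type":"string"},"quiet":{"type":"boolean"},"lines":{"type":"string"}},"required":["offsets"],"additionalProperties":false}. offsets is a string of 1 to 20 rows, parted by a bar, with the numbers parted by commas; each row has 5 numbers: dx, dy, dz in m, then a turn about the tool's z in rad, then the opening from 0.0 (shut) to 1.0 (fully open); each row is the pose to reach, as a shift and turn from the pose commanded when the call began, along the tool's axes at that moment; what a row does not reach only later rows make up. A row lasts 1/10 s, in which the tool goes at most 0.05 m and 0.15 rad, less where a joint would pass 70% of its speed; a pose out of reach is approached as far as the arm can. The fingers move at their own pace and stop on an object; grip_force is the grip in N (left out, the last holds). Time passes only in rows, so rows that do not move let the fingers close. The tool returns the time, the measured TCP pose, the force, the opening and the grip force at its end. only (a regular expression) keeps the lines of the reply that match it, lines (a string "A,B") keeps lines A to B, and quiet returns only ok. Input that does not fit is refused with a message, and nothing moves.
- sense(): the state, without advancing time (a new reading comes with each control period).
- eyes.snapshot(name): name is "side" or "top" or "wrist"; returns a dict with "pixels" (384x512x3 uint8, red, green, blue), "range_z" (384x512 float32, m along the optical axis (not along the pixel's ray), 0 where there is no reading), "fov_y" (degrees; the focal length in pixels is half the picture's height over the tangent of half this angle, whatever the lens; pixels are square), "cx", "cy" (the principal point, pixels), "R" (3x3) and "t" (3): a world point X has camera coordinates R X + t; the wrist camera has in their place "hand_eye" (4x4, takes a point from camera to tool coordinates, whose origin is the TCP and whose axes are the flange's). Camera axes: x right, y down, z forward; pixel columns grow to the right and rows downward; lengths in m; the calibration is good to about 2 mm. A picture is of the moment at which its call begins: read the wrist's pose just before it.
- job.sign_off(): hands the job in; it is judged then, once.
The state is a dict: "t": time; "q": joint angles; "qd": joint speeds; "tau": joint torques, N m; "tcp_pos": TCP position; "tool_rot": TCP orientation; "force": force on the tool from outside, world axes, zero at the start; "ft_torque": the same for the moment, N m; "finger_gap": opening from 0.0 (shut) to 1.0 (fully open); "gripper_force": force on a finger pad.
Only numpy, scipy, OpenCV 4.12 (cv2) and the standard library are available. Lean on these libraries where they do the work, as an engineer would, in place of code of your own. Each camera call takes 0.05 s, during which the arm holds its last target. There are 200 camera calls.

## Working session

There is one attempt and no reset: what is moved stays moved. The work goes in short steps, Python scripts to look and compute and a tool call to move; the robot and the scene stay as the last step left them, time stands still between calls to the robot, and variables do not carry over. Pictures are saved under pics/ and viewed, at most 10 in all, crops included, and the job is handed in when it is done.

```bash
mkdir -p pics; ls
```

Create h.py:
```python
import numpy as np,cv2
from station import sense,eyes,job
def cam(n):
    s=eyes.snapshot(n); f=192/np.tan(np.radians(s['fov_y'])/2); return s,f
def pts(s,f):
    v,u=np.mgrid[0:384,0:512]; z=s['range_z']
    c=np.stack([(u-s['cx'])/f*z,(v-s['cy'])/f*z,z],-1)
    return (c-np.array(s['t']))@np.array(s['R'])
def ray(s,f,u,v,h):
    R=np.array(s['R']);t=np.array(s['t']); o=-R.T@t; d=R.T@np.array([(u-s['cx'])/f,(v-s['cy'])/f,1]); return o+d*(h-o[2])/d[2]
```

Run:
```python
from h import *
import pickle
st=sense();print(st['tcp_pos'],st['tool_rot'],st['finger_gap'],st['t'])
for n in('top','side'):
    s,f=cam(n);pickle.dump((s,f),open(n+'.pkl','wb'));print(n,f,(-np.array(s['R']).T@np.array(s['t'])))
    cv2.imwrite(f'pics/{n}.png',cv2.resize(s['pixels'][...,::-1],(800,600)))
```

```text
pics
[ 0.261409   -0.56695413  0.25233485] [ 9.76788860e-01  2.14201561e-01 -4.19233109e-05 -1.10095299e-03] 0.9999959621020974 0.0
top 420.72431738091643 [0.30142595 0.0798473  1.30023007]
side 389.2797279442765 [-0.19487455 -0.55402573  0.53545367]
```

View pics/top.png

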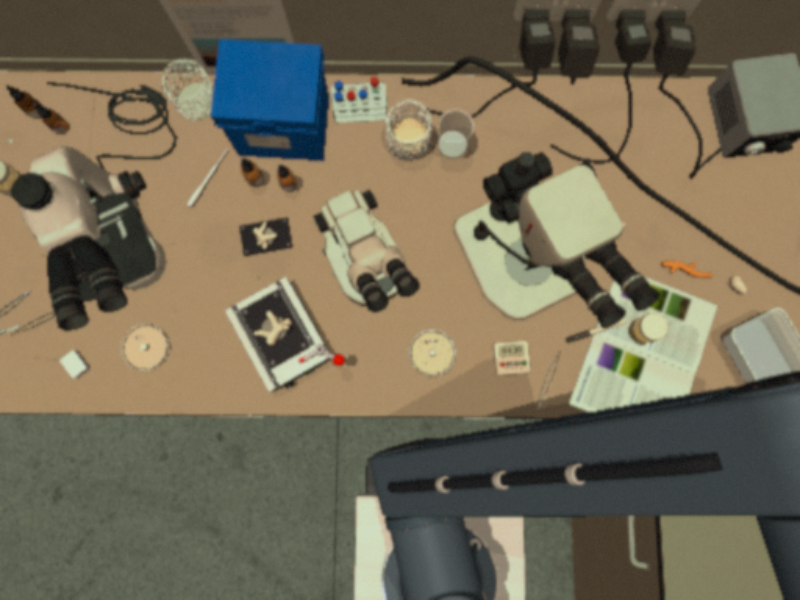

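View pics/side.png

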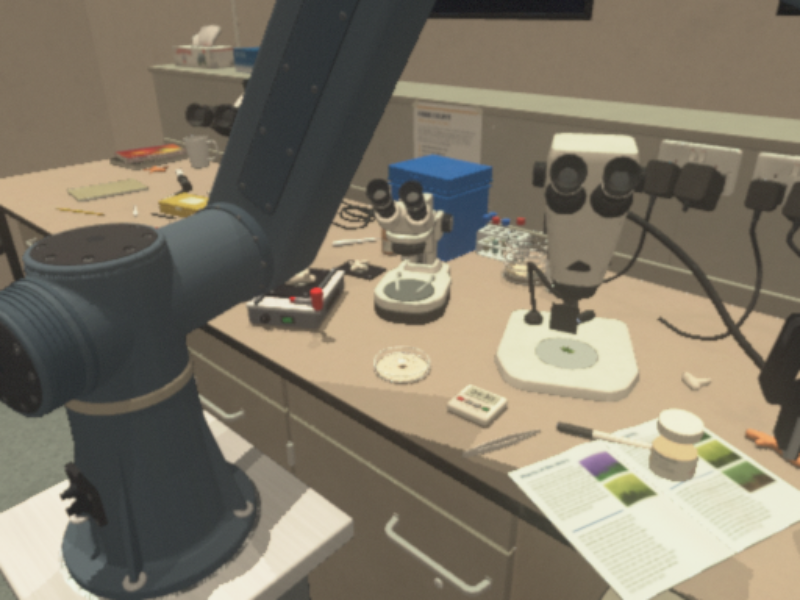

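Top view: the stage is centred near (278,333) in the 800 px picture. Its front edge runs from (272,390) to (328,357) and the red handle is at (338,360). The larger panel with coral is on the stage; a small decoy panel is at (265,236). Side view: the handle is at (317,298) and the green switch at (288,320).

Run:
```python
from h import *
import pickle
s,f=pickle.load(open('top.pkl','rb')); P=pts(s,f); px=s['pixels'].astype(int)
v,u=np.mgrid[0:384,0:512]; k=.64
roi=(u>135)&(u<235)&(v>170)&(v<260)
for lo in(.030,.038):
    m=roi&(P[...,2]>lo)&(P[...,2]<.062)
    n,l,st,c=cv2.connectedComponentsWithStats(m.astype(np.uint8)); i=1+np.argmax(st[1:,4])
    mm=cv2.morphologyEx((l==i).astype(np.uint8),cv2.MORPH_OPEN,np.ones((9,9)))
    r=cv2.minAreaRect(P[mm>0][:,:2].astype(np.float32)*1000);print(lo,r,cv2.boxPoints(r).tolist(),np.median(P[mm>0][:,2]))
hsv=cv2.cvtColor(s['pixels'],cv2.COLOR_RGB2HSV)
red=roi&((hsv[...,0]<8)|(hsv[...,0]>172))&(hsv[...,1]>180)&(hsv[...,2]>90)
n,l,st,c=cv2.connectedComponentsWithStats(red.astype(np.uint8))
for i in range(1,n):
    if st[i,4]>3: print(st[i],c[i],np.median(P[l==i],0),ray(s,f,*c[i],.09))
dark=roi&(px.max(-1)<75)&(P[...,2]>.035)&(P[...,2]<.06)
crop=s['pixels'][165:265,130:240,::-1]
cv2.imwrite('pics/crop.png',cv2.resize(crop,None,fx=6,fy=6,interpolation=cv2.INTER_CUBIC))
```

```text
0.03 ((454.807861328125, 314.06207275390625), (180.56788635253906, 134.66220092773438), 30.568531036376953) [[342.8289489746094, 326.1199951171875], [411.3139343261719, 210.17298889160156], [566.7867431640625, 302.004150390625], [498.3017883300781, 417.951171875]] 0.05067171766218574
0.038 ((454.7632751464844, 314.45635986328125), (180.25314331054688, 133.90882873535156), 30.583711624145508) [[343.1083068847656, 326.24041748046875], [411.2406921386719, 210.9600830078125], [566.418212890625, 302.67230224609375], [498.2858581542969, 417.95263671875]] 0.05076371980047269
[213 227   8   7  41] [216.41463415 230.02439024] [0.39949623 0.19206409 0.09434354] [0.39972403 0.19145258 0.09      ]
```

View pics/crop.png

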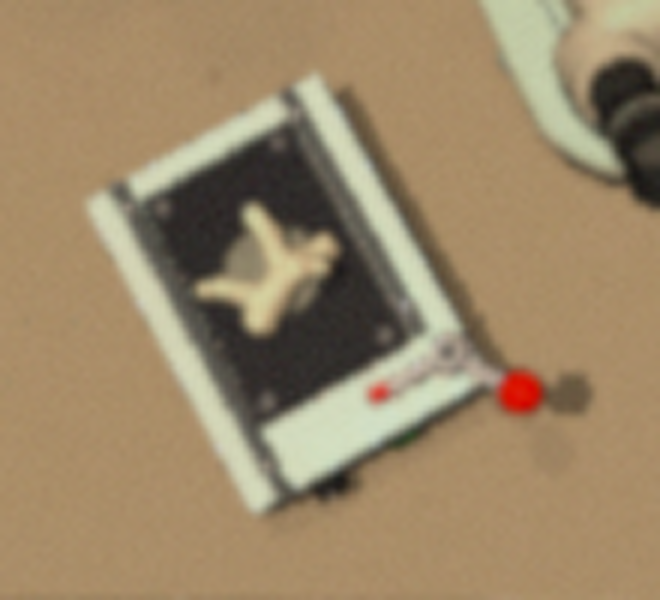

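Crop: the stop arm lies across the channel, with its red tip at (378,393) and the handle at (520,392). The panel runs nearly from the rear of the deck up to the arm. The handle I computed from the stage pose agrees with the red blob to about 1 mm. Next I'll measure the panel edges and how high the obstacles are along the route.

Add to h.py:
```python
C=np.array([.4548,.3143]);A=np.radians(30.58);ex=np.array([np.cos(A),np.sin(A)]);ey=np.array([-ex[1],ex[0]])
def st(p): d=np.asarray(p)[...,:2]-C; return np.stack([d@ex,d@ey],-1)
def panel(s,f):
    P=pts(s,f)[...,:0]; v,u=np.mgrid[0:384,0:512]
    R=np.array(s['R']);t=np.array(s['t']);o=-R.T@t
    d=np.stack([(u-s['cx'])/f,(v-s['cy'])/f,np.ones_like(u,float)],-1)@R
    X=o+d*((.053-o[2])/d[...,2])[...,None]; q=st(X)
    mx=s['pixels'].max(-1).astype(int)
    for y0 in(-.035,.033):
        m=(abs(q[...,1]-y0)<.004)&(abs(q[...,0])<.16); b=np.round(q[...,0][m]/.003).astype(int)
        print(y0,[(int(k*3),int(mx[m][b==k].mean())) for k in np.unique(b)])
```

Run:
```python
from h import *
import pickle
s,f=pickle.load(open('top.pkl','rb')); P=pts(s,f); panel(s,f)
ok=s['range_z']>0
for x in np.arange(.3,.7,.05):
    print(round(x,2),[(int(1000*P[...,2][m].max()) if m.any() else -1) for y in np.arange(-.4,.45,.05) for m in [ok&(abs(P[...,0]-x-.025)<.025)&(abs(P[...,1]-y-.025)<.025)]])
```

```text
-0.035 [(-159, 170), (-156, 170), (-153, 171), (-150, 171), (-147, 170), (-144, 170), (-141, 170), (-138, 170), (-135, 169), (-132, 170), (-129, 170), (-126, 170), (-123, 169), (-120, 168), (-117, 169), (-114, 170), (-111, 167), (-108, 162), (-105, 156), (-102, 147), (-99, 119), (-96, 92), (-93, 109), (-90, 183), (-87, 215), (-84, 221), (-81, 216), (-78, 192), (-75, 159), (-72, 168), (-69, 189), (-66, 196), (-63, 210), (-60, 192), (-57, 124), (-54, 78), (-51, 70), (-48, 80), (-45, 82), (-42, 63), (-39, 55), (-36, 52), (-33, 52), (-30, 51), (-27, 52), (-24, 49), (-21, 49), (-18, 49), (-15, 48), (-12, 50), (-9, 47), (-6, 52), (-3, 48), (0, 67), (3, 77), (6, 96), (9, 83), (12, 57), (15, 62), (18, 50), (21, 52), (24, 48), (27, 47), (30, 50), (33, 48), (36, 47), (39, 52), (42, 50), (45, 49), (48, 49), (51, 50), (54, 44), (57, 52), (60, 57), (63, 75), (66, 82), (69, 84), (72, 120), (75, 174), (78, 202), (81, 213), (84, 203), (87, 188), (90, 172), (93, 168), (96, 168), (99, 167), (102, 166), (105, 165), (108, 164), (111, 163), (114, 162), (117, 163), (120, 162), (123, 163), (126, 164), (129
[... 1248 characters left out ...]
 (135, 169), (138, 168), (141, 168), (144, 169), (147, 169), (150, 170), (153, 168), (156, 168), (159, 168)]
0.3 [11, 9, 10, 830, 828, 759, 7, 7, 7, 6, 9, 7, 7, 6, 48, 8, 10]
0.35 [14, 12, 13, 10, 22, 22, 8, 18, 15, 15, 7, 98, 93, 59, 58, 48, 7]
0.4 [84, 15, 15, 379, 25, 23, 7, 17, 19, 20, 9, 97, 92, 59, 74, 71, 8]
0.45 [85, 16, 378, 379, 357, 26, 8, 19, 17, 273, 284, 6, 49, 80, 76, 61, 48]
0.5 [11, 9, 362, 359, 367, 363, 27, 7, 268, 282, 268, 231, 7, 56, 61, 58, 58]
0.55 [9, 8, 354, 366, 366, 367, 30, 8, 8, 242, 231, 222, 57, 47, 51, 8, 7]
0.6 [8, 4, 27, 366, 366, 365, 318, 28, 8, 56, 221, 222, 174, 10, 22, 27, 7]
0.65 [27, -1, -1, 364, 366, 362, 240, 31, 7, 7, 215, 175, 173, 6, 22, 25, 10]
```

Add to h.py:
```python
from scipy.spatial.transform import Rotation as Ro
def offs(W,p=None):
    s=sense(); p=s['tcp_pos'] if p is None else p
    for w in W: print(w,np.round(Ro.from_quat(s['tool_rot']).as_matrix().T@(np.array(w)-p),3))
    x=Ro.from_quat(s['tool_rot']).as_matrix()[:,0]; print('yaw',np.degrees(np.arctan2(x[1],x[0])))
```

Run:
```python
from h import *
import pickle
offs([(.261,-.567,.45),(.42,-.2,.45),(.366,.194,.45)])
s,f=pickle.load(open('top.pkl','rb')); P=pts(s,f).reshape(-1,3)
m=(P[:,2]>.1)&(P[:,2]<.4)&(P[:,1]>0)&(P[:,1]<.3)&(P[:,0]<.6)&(P[:,0]>.35); Q=P[m]
d=np.linalg.norm(Q[:,:2]-[.43,.185],axis=1); i=np.argsort(d)[:5]; print(Q[i],d[i])
```

```text
(0.261, -0.567, 0.45) [-0.    -0.001 -0.198]
(0.42, -0.2, 0.45) [ 0.298 -0.267 -0.197]
(0.366, 0.194, 0.45) [ 0.414 -0.648 -0.196]
yaw 24.741656000990773
[[0.46756261 0.13091384 0.26819504]
 [0.47181429 0.13324622 0.27278645]
 [0.46580668 0.12860747 0.26354905]
 [0.47095507 0.13122232 0.26283415]
 [0.47415562 0.1332382  0.27378492]] [0.06585031 0.06653486 0.06679997 0.06759702 0.06803677]
```

inch_along --offsets "0,0,-0.05,0,0.5 | 0,0,-0.1,0,0.5 | 0,0,-0.15,0,0.5 | 0,0,-0.2,0,0.5 | 0.1,-0.09,-0.2,-0.2,0.5 | 0.1,-0.09,-0.2,-0.3,0.5 | 0.1,-0.09,-0.2,-0.4,0.5 | 0.2,-0.18,-0.2,-0.5,0.5 | 0.2,-0.18,-0.2,-0.6,0.5 | 0.2,-0.18,-0.2,-0.7,0.5 | 0.3,-0.267,-0.2,-0.8,0.5 | 0.3,-0.267,-0.2,-0.9,0.5 | 0.3,-0.267,-0.2,-1,0.5 | 0.35,-0.46,-0.2,-1.073,0.5 | 0.35,-0.46,-0.2,-1.073,0.5 | 0.35,-0.46,-0.2,-1.073,0.5 | 0.35,-0.46,-0.2,-1.073,0.5 | 0.35,-0.46,-0.2,-1.073,0.5" --grip_force 60

```text
t: 1.9
tcp_pos: [0.3845, 0.0019, 0.4532]
tool_rot: [0.727, 0.686, 0.001, -0.001]
force: [-0.1, -0.7, 0.2]
finger_gap: 0.496
gripper_force: 0.0
```

inch_along --offsets "0,0,0,0,0.5 | 0,0,0,0,0.5"

```text
t: 2.1
tcp_pos: [0.3872, -0.0041, 0.4532]
tool_rot: [0.73, 0.683, -0.0, 0.0]
force: [-0.5, 0.1, -0.4]
finger_gap: 0.498
gripper_force: 0.0
```

```bash
python3 -c "
from h import *
offs([(.36,.2,.45),(.341,.195,.3),(.341,.195,.085)])"
```

```text
(0.36, 0.2, 0.45) [ 0.202 -0.041  0.003]
(0.341, 0.195, 0.3) [ 0.196 -0.059  0.153]
(0.341, 0.195, 0.085) [ 0.196 -0.059  0.368]
yaw 86.17738080725172
```

inch_along --offsets "0.05,-0.01,0,0,0.5 | 0.1,-0.02,0,0,0.5 | 0.15,-0.03,0,0,0.5 | 0.2,-0.045,0,0,0.5 | 0.196,-0.059,0.05,0,0.5 | 0.196,-0.059,0.1,0,0.5 | 0.196,-0.059,0.15,0,0.5 | 0.196,-0.059,0.2,0,0.5 | 0.196,-0.059,0.25,0,0.5 | 0.196,-0.059,0.3,0,0.5 | 0.196,-0.059,0.33,0,0.5 | 0.196,-0.059,0.33,0,0.5 | 0.196,-0.059,0.33,0,0.5"

```text
t: 3.4
tcp_pos: [0.342, 0.1952, 0.123]
tool_rot: [0.731, 0.682, -0.001, -0.0]
force: [1.0, 0.2, 0.1]
finger_gap: 0.496
gripper_force: 0.0
```

Run:
```python
from h import *
s,f=cam('top'); cv2.imwrite('pics/t2.png',cv2.resize(s['pixels'][150:290,110:290,::-1],None,fx=4,fy=4,interpolation=cv2.INTER_CUBIC))
a=np.radians(240.6); 
H=lambda th:np.array([.423,.2305])+.045*np.array([np.cos(a+th),np.sin(a+th)])
n=np.array([.998,-.066])
offs([(*(H(t)-n*d),.086) for t,d in((0,.06),(0,.046),(.2,.044),(.4,.042),(.6,.042),(.8,.042),(.95,.042),(1.1,.042))])
```

```text
(np.float64(0.34102933108731864), np.float64(0.1952553784995915), 0.086) [-0.    -0.002  0.038]
(np.float64(0.35500133108731863), np.float64(0.1943313784995915), 0.086) [-0.     0.012  0.038]
(np.float64(0.3652264296340843), np.float64(0.1905921223608358), 0.086) [-0.003  0.023  0.038]
(np.float64(0.37600414524862424), np.float64(0.18855964068286124), 0.086) [-0.005  0.034  0.038]
(np.float64(0.38498837864169283), np.float64(0.18844169967285193), 0.086) [-0.004  0.043  0.038]
(np.float64(0.39381695677929646), np.float64(0.19011100126669256), 0.086) [-0.002  0.051  0.038]
(np.float64(0.40012387844637887), np.float64(0.19249844203963656), 0.086) [0.001 0.058 0.038]
(np.float64(0.406003205491098), np.float64(0.19580156902179494), 0.086) [0.004 0.063 0.038]
yaw 86.10812963196086
```

View pics/t2.png

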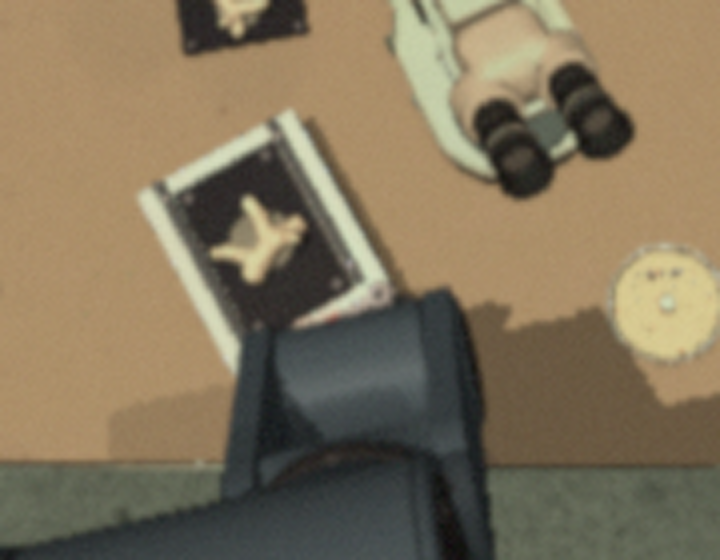

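The wrist hides the handle, but the stop arm still lies across at (330,312) and the microscope eyepieces at (520,170) are well clear. I'll descend and push.

inch_along --offsets "0,-0.003,0.02,0,0.5 | 0,-0.003,0.037,0,0.5 | 0,-0.003,0.037,0,0.5 | 0,0.012,0.037,0,0.5"

```text
t: 3.85
tcp_pos: [0.3516, 0.1951, 0.0879]
tool_rot: [0.73, 0.684, -0.001, -0.0]
force: [0.7, -0.0, -0.2]
finger_gap: 0.502
gripper_force: 0.0
```

inch_along --offsets "-0.001,0.005,0,0,0.5 | -0.003,0.011,0,0,0.5 | -0.004,0.017,0,0,0.5 | -0.005,0.022,0,0,0.5 | -0.005,0.027,0,0,0.5 | -0.004,0.031,0,0,0.5 | -0.004,0.031,0,0,0.5"

```text
t: 4.55
tcp_pos: [0.3779, 0.1878, 0.0874]
tool_rot: [0.73, 0.683, -0.005, -0.003]
force: [-8.2, -4.8, -0.9]
finger_gap: 0.503
gripper_force: 3.5
```

inch_along --offsets "0.001,0.005,0,0,0.5 | 0.002,0.01,0,0,0.5 | 0.004,0.015,0,0,0.5 | 0.006,0.02,0,0,0.5 | 0.006,0.02,0,0,0.5 | 0.006,0.02,0,0,0.5"

```text
t: 5.15
tcp_pos: [0.4051, 0.1942, 0.0869]
tool_rot: [0.73, 0.683, 0.001, 0.001]
force: [-0.3, 0.5, 0.2]
finger_gap: 0.501
gripper_force: 0.0
```

Run:
```python
from h import *
s,f=cam('top'); cv2.imwrite('pics/t3.png',cv2.resize(s['pixels'][170:270,130:270,::-1],None,fx=5,fy=5,interpolation=cv2.INTER_CUBIC))
```

```text
(no output)
```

View pics/t3.png

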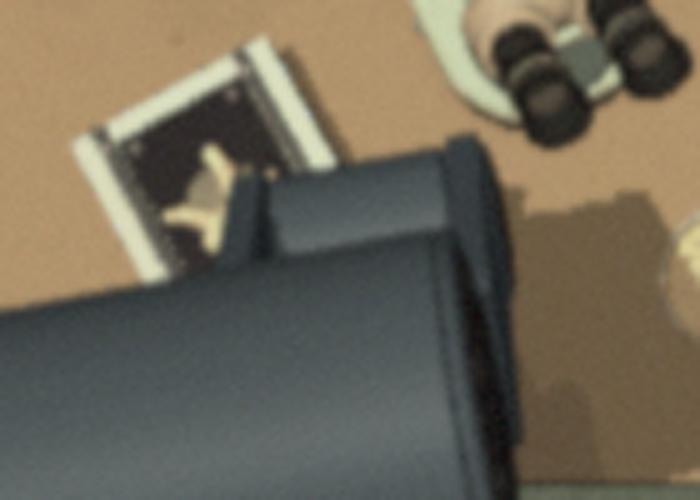

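The force fell to zero and the tool caught up with its target, so the lever has snapped open. The wrist still hides the lever at (330,300). I'll back off, rise, and check on the way to the panel's rear.

inch_along --offsets "0,-0.03,0,0,0.5 | 0,-0.05,0,0,0.5 | 0,-0.05,-0.05,0,0.5 | 0,-0.05,-0.1,0,0.5 | 0,-0.05,-0.15,0,0.5 | 0,-0.05,-0.2,0,0.3 | 0.04,-0.03,-0.22,0.1,0 | 0.08,0,-0.22,0.2,0 | 0.11,0.04,-0.22,0.3,0 | 0.14,0.08,-0.22,0.4,0 | 0.18,0.12,-0.22,0.5,0 | 0.18,0.123,-0.22,0.6,0 | 0.18,0.123,-0.22,0.7,0 | 0.18,0.123,-0.22,0.8,0 | 0.18,0.123,-0.22,0.9,0 | 0.18,0.123,-0.22,0.97,0 | 0.18,0.123,-0.22,0.97,0 | 0.18,0.123,-0.22,0.97,0"

```text
t: 7.0
tcp_pos: [0.5382, 0.3654, 0.306]
tool_rot: [0.964, 0.265, -0.0, 0.0]
force: [-0.5, 0.7, -0.3]
finger_gap: 0.002
gripper_force: 0.0
```

Run:
```python
from h import *
s,f=cam('top'); cv2.imwrite('pics/t4.png',cv2.resize(s['pixels'][150:270,110:270,::-1],None,fx=5,fy=5,interpolation=cv2.INTER_CUBIC))
t=C+ex*.098; offs([(*t,.3),(*t,.071)])
```

```text
(np.float64(0.5391701270264897), np.float64(0.36415661105143415), 0.3) [0.    0.001 0.006]
(np.float64(0.5391701270264897), np.float64(0.36415661105143415), 0.071) [0.    0.001 0.235]
yaw 30.71548553808168
```

View pics/t4.png

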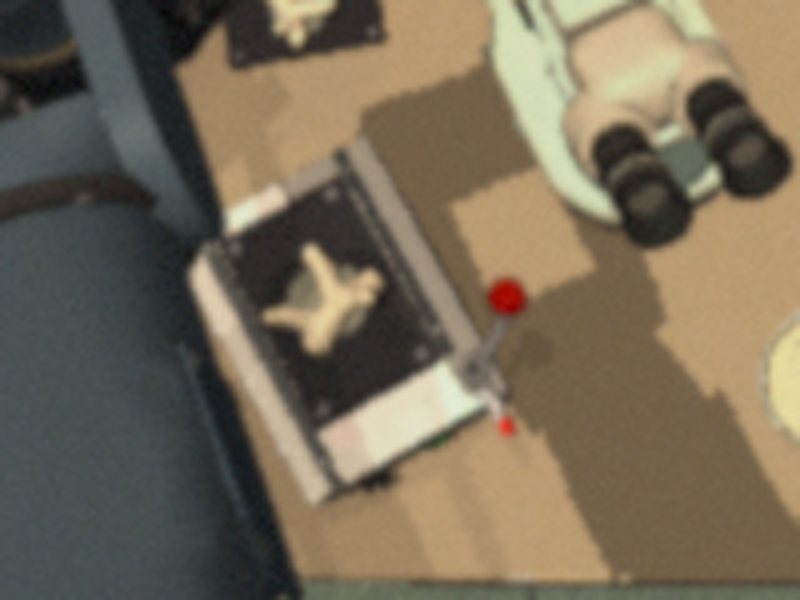

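The lever is fully open: its handle is at (507,297), to the right and rear, and the arm's red tip is at (507,425), pointing forward. The panel hasn't moved. I'll descend behind it.

inch_along --offsets "0,0.001,0.05,0,0 | 0,0.001,0.1,0,0 | 0,0.001,0.15,0,0 | 0,0.001,0.2,0,0 | 0,0.001,0.225,0,0 | 0,0.001,0.233,0,0 | 0,0.001,0.235,0,0 | 0,0.001,0.235,0,0 | 0,0.001,0.235,0,0"

```text
t: 7.95
tcp_pos: [0.5405, 0.3653, 0.0736]
tool_rot: [0.964, 0.264, 0.002, -0.0]
force: [0.6, 0.1, -0.0]
finger_gap: 0.002
gripper_force: 0.0
```

inch_along --offsets "-0.005,0,0,0,0 | -0.010,0,0,0,0 | -0.013,0,0,0,0 | -0.016,0,0,0,0 | -0.019,0,0,0,0 | -0.022,0,0,0,0 | -0.022,0,0,0,0"

```text
t: 8.65
tcp_pos: [0.5199, 0.3532, 0.0714]
tool_rot: [0.964, 0.264, -0.0, 0.0]
force: [0.8, 0.3, 0.9]
finger_gap: 0.0
gripper_force: 0.4
```

```bash
python3 -c "
from h import *
print(st(sense()['tcp_pos']))"
```

```text
[0.07585777 0.00037032]
```

inch_along --offsets "-0.004,0,0,0,0 | -0.008,0,0,0,0 | -0.012,0,0,0,0 | -0.016,0,0,0,0 | -0.020,0,0,0,0 | -0.024,0,0,0,0 | -0.028,0,0,0,0 | -0.032,0,0,0,0 | -0.036,0,0,0,0 | -0.040,0,0,0,0 | -0.043,0,0,0,0 | -0.045,0,0,0,0 | -0.045,0,0,0,0 | -0.045,0,0,0,0"

```text
t: 10.05
tcp_pos: [0.4809, 0.3302, 0.0711]
tool_rot: [0.964, 0.264, -0.001, 0.0]
force: [0.1, 0.5, 0.7]
finger_gap: 0.001
gripper_force: 0.1
```

```bash
python3 - <<'E'
from h import *
print(st(sense()['tcp_pos']))
s,f=cam('top'); cv2.imwrite('pics/t5.png',cv2.resize(s['pixels'][150:270,110:270,::-1],None,fx=5,fy=5,interpolation=cv2.INTER_CUBIC))
E
```

```text
[0.03052191 0.00038792]
```

View pics/t5.png

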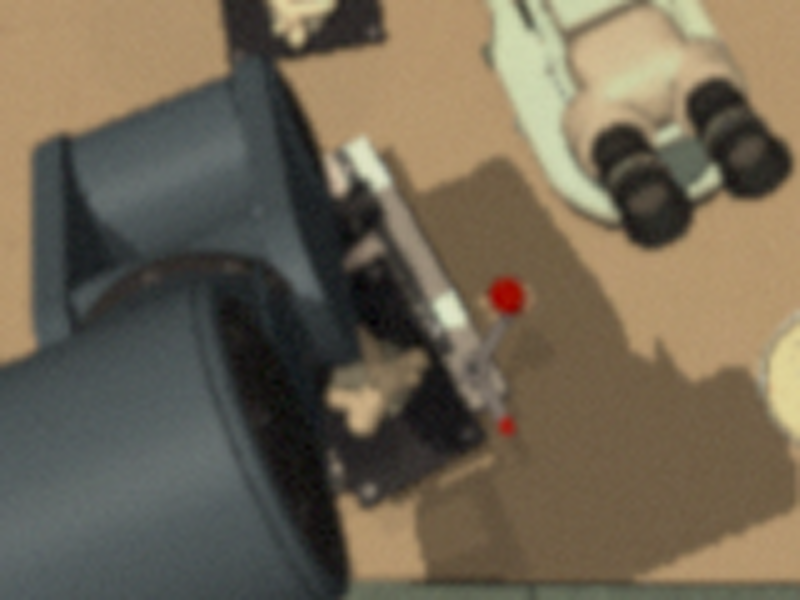

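The panel is sliding: its front edge runs from (370,500) to (485,440), now just over the stage edge, and the coral is clear of the fingers. I'll measure the front edge.

```bash
python3 - <<'E' | sed 's/(-3[0-9],.*//' 
from h import *
s,f=cam('top')
for uv in ((370,500),(485,440)): print(st(ray(s,f,110+uv[0]/5,150+uv[1]/5,.053)))
panel(s,f)
E
```

```text
[-0.10905     0.03445025]
[-0.11219544 -0.04086643]
-0.035 [(-159, 110), (-156, 111), (-153, 111), (-150, 109), (-147, 110), (-144, 109), (-141, 107), (-138, 109), (-135, 107), (-132, 107), (-129, 101), (-126, 112), (-123, 130), (-120, 136), (-117, 110), (-114, 87), (-111, 63), (-108, 42), (-105, 49), (-102, 54), (-99, 46), (-96, 34), (-93, 26), (-90, 27), (-87, 28), (-84, 25), (-81, 30), (-78, 28), (-75, 27), (-72, 27), (-69, 24), (-66, 28), (-63, 25), (-60, 25), (-57, 42), (-54, 57), (-51, 52), (-48, 63), (-45, 58), (-42, 39), 
0.033 [(-159, 151), (-156, 169), (-153, 180), (-150, 177), (-147, 180), (-144, 179), (-141, 179), (-138, 178), (-135, 178), (-132, 177), (-129, 168), (-126, 167), (-123, 169), (-120, 166), (-117, 163), (-114, 140), (-111, 101), (-108, 71), (-105, 93), (-102, 106), (-99, 96), (-96, 60), (-93, 45), (-90, 45), (-87, 40), (-84, 41), (-81, 42), (-78, 43), (-75, 39), (-72, 38), (-69, 40), (-66, 39), (-63, 40), (-60, 39), (-57, 38), (-54, 40), (-51, 40), (-48, 46), (-45, 53), (-42, 35),
```

Overhang is about 21.5 mm, so I need 21.5 mm more. After that I'll back off, lift, and clear the scene.

inch_along --offsets "-0.004,0,0,0,0 | -0.008,0,0,0,0 | -0.012,0,0,0,0 | -0.015,0,0,0,0 | -0.018,0,0,0,0 | -0.020,0,0,0,0 | -0.0215,0,0,0,0 | -0.0215,0,0,0,0 | -0.0215,0,0,0,0"

```text
t: 11.05
tcp_pos: [0.4627, 0.3194, 0.0713]
tool_rot: [0.964, 0.264, -0.0, 0.0]
force: [-1.0, -0.6, -0.7]
finger_gap: 0.0
gripper_force: 0.0
```

inch_along --offsets "0.01,0,0,0,0 | 0.03,0,0,0,0 | 0.05,0,0,0,0 | 0.05,0,-0.05,0,0 | 0.05,0,-0.1,0,0 | 0.05,0,-0.15,0,0 | 0.05,0,-0.2,0,0 | 0.08,-0.02,-0.23,0,0 | 0.1,-0.05,-0.23,0,0 | 0.1,-0.05,-0.23,0,0"

```text
t: 12.05
tcp_pos: [0.5245, 0.4177, 0.3033]
tool_rot: [0.964, 0.266, 0.003, -0.002]
force: [0.0, -0.5, -0.1]
finger_gap: -0.001
gripper_force: 0.0
```

```bash
python3 - <<'E' | sed 's/(-6[0-9],.*//' 
from h import *
s,f=cam('top'); panel(s,f); cv2.imwrite('pics/t6.png',cv2.resize(s['pixels'][150:270,110:270,::-1],None,fx=5,fy=5,interpolation=cv2.INTER_CUBIC))
E
```

```text
-0.035 [(-159, 146), (-156, 144), (-153, 139), (-150, 144), (-147, 139), (-144, 139), (-141, 122), (-138, 103), (-135, 90), (-132, 64), (-129, 45), (-126, 53), (-123, 57), (-120, 52), (-117, 39), (-114, 31), (-111, 35), (-108, 32), (-105, 36), (-102, 34), (-99, 33), (-96, 32), (-93, 33), (-90, 33), (-87, 31), (-84, 33), (-81, 41), (-78, 43), (-75, 52), (-72, 69), 
0.033 [(-159, 149), (-156, 163), (-153, 167), (-150, 165), (-147, 166), (-144, 166), (-141, 167), (-138, 163), (-135, 141), (-132, 93), (-129, 68), (-126, 81), (-123, 100), (-120, 79), (-117, 55), (-114, 43), (-111, 48), (-108, 49), (-105, 47), (-102, 47), (-99, 45), (-96, 44), (-93, 45), (-90, 47), (-87, 49), (-84, 46), (-81, 47), (-78, 42), (-75, 46), (-72, 53),
```

View pics/t6.png

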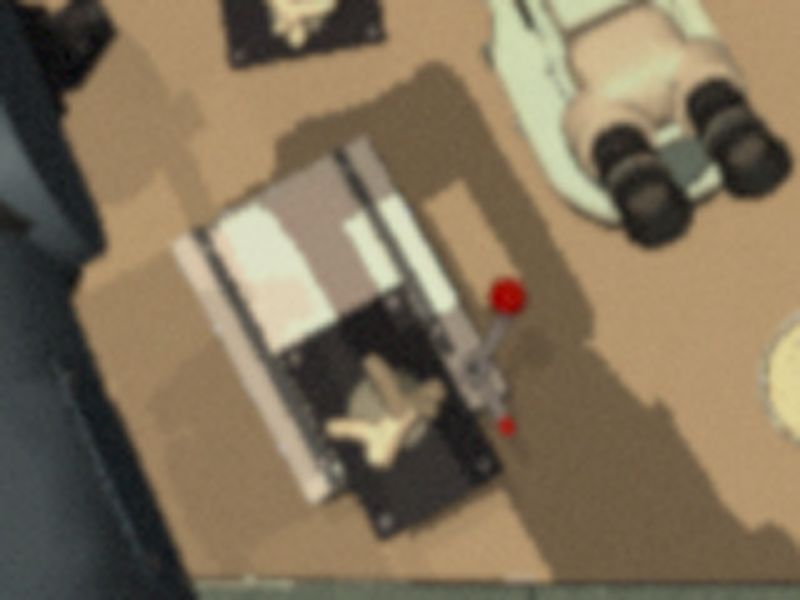

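The panel is straight between the rails and its front edge, from (385,538) to (500,470), is about 43 mm past the stage edge. The lever is open and the arm is clear. I'll let it settle and hand in.

inch_along --offsets "0,0,0,0,0 | 0,0,0,0,0 | 0,0,0,0,0"

```text
t: 12.4
tcp_pos: [0.5234, 0.4125, 0.3007]
tool_rot: [0.965, 0.264, -0.001, 0.0]
force: [-0.7, -0.6, -1.3]
finger_gap: -0.001
gripper_force: 0.0
```

```bash
python3 -c "
from station import job
print(job.sign_off())"
```

```text
the job is handed in; nothing more can be done
None
```

I handed the job in at 12.4 s: the stop lever is snapped fully open, the panel lies between its rails with about 43 mm over the front edge, and the arm is clear; the hand-in returned no verdict.

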